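# Loosen the tight cap of the polish jar and hold it over the jar

## Robot

A 7-joint arm with a two-finger parallel gripper is mounted at the origin on a cart in front of the work surface, level with it; the furniture and walls round the work are solid. World frame = base frame: x ahead of the robot, y to its left, z up, the work surface at z = 0. Lengths are in mm, angles in rad, forces in N, time in s.
With the tool pointing down it reaches from about 400 to 850 mm from the base axis. Payload 10.4 kg.
Tool frame: the origin (TCP) lies midway between the tips of the shut fingers; the grasp point (between the pads) lies 19 mm behind it; z points along the fingers, x is the direction in which the jaws open and shut, and the axes are right-handed (so a half turn about z gives the same grasp; the last joint's range is limited). The gripper opens to 87 mm and grips with 3 to 60 N. Pads are 19 mm wide; open, the fingers measure 117 mm over their backs; the gripper's body (75 mm by 190 mm) begins 51 mm behind the grasp point.
Start: joints at [-1.188, 0.332, -0.065, 1.46, 0.022, 1.35, -0.088], TCP at [246.711, 574.27, 222.576] pointing down, gripper open.
Joint ranges: [-2.6, 2.6], [-0.5, 2.12], [-1.47, 1.34], [0.16, 2.42], [-1.27, 4.41], [0.06, 2.06], [-2.6, 2.6]. Speed limits (rad/s): [2.22, 2.22, 2.79, 2.79, 3.14, 3.14, 3.14].

## Interface

Orientations are given as [roll, pitch, yaw] about the fixed x, y, z axes, in that order (R = Rz(yaw) Ry(pitch) Rx(roll)).
In Python, from cell import get_obs, grab_frame, camera_info, finish_job gives the robot as it stands.
- The arm moves only by the tool send_rows, never from a script. Its argument "increments" is a list of rows, each a list of 3 entries, a list of its own where there are three numbers: the turn, a rotation vector about the tool's x, y, z in degrees, then the shift along the tool's x, y, z in cm, then the finger opening in cm, from 0 to 8.7. In form: [[[wx, wy, wz], [dx, dy, dz], gripper], ...]. A call has 1 to 12 rows; each row shifts and turns the commanded pose from where the row before left it, along the tool's axes as they then stand; what a row does not reach is not made up. A row lasts 1/10 s, in which the tool goes at most 50 mm and 8.59 degrees, less where a joint would pass 70% of its speed; a pose out of reach is approached as far as the arm can. A call is refused whole if a number of a shift passes 5 or a number of a turn 8.59, either way. A call with a gripper value outside its range is refused whole. The fingers move at their own pace and stop on an object; "newtons" is the grip in N (left out, the last holds). Time passes only in rows, so rows that do not move let the fingers close. It gives the time, the measured TCP pose, the force and the opening at its end, in the units of the state.
- get_obs(): the state, without advancing time (a new reading comes with each control period).
- grab_frame(name): name is "scene" or "top" or "wrist"; returns (picture, depth): 480x640x3 uint8, red, green, blue; 480x640 float32, mm along the optical axis (not along the pixel's ray), 0 where there is no reading.
- camera_info(name): a dict with "intrinsics" (3x3 intrinsics, pixels), "pose" (4x4, takes a point from camera to world coordinates); the wrist camera has in their place "T_tool_cam" (4x4, takes a point from camera to tool coordinates, whose origin is the TCP and whose axes are the tool frame's). Camera axes: x right, y up, looking along -z (the intrinsics and any distortion apply to the point x, -y, -z); pixel columns grow to the right and rows downward; lengths in mm; the calibration is good to about 2 mm. A picture is of the moment at which its call begins: read the wrist's pose just before it. camera_info takes no time and is no camera call.
- finish_job(): hands the job in, once; it reports no verdict.
The state is a dict: "t": time; "q": joint angles; "joint_velocities": joint speeds; "tau": joint torques, N m; "tool_pos": TCP position; "orientation": TCP orientation; "wrist_force": force on the tool from outside, world axes, zero at the start; "ft_torque": the same for the moment, N m; "grip_width": opening from 0.0 (shut) to 1.0 (fully open).
Only numpy, scipy, OpenCV 4.12 (cv2) and the standard library are available. Lean on these libraries where they do the work, as an engineer would, in place of code of your own. Each camera call takes 0.05 s, during which the arm holds its last target. There are 200 camera calls.

## Task

The square jar of red polish stands braced in its wooden socket under the bench magnifier. First swing the magnifier back by its orange peg, anticlockwise seen from above, until it is well clear of the jar (some 70 degrees round from over the jar); then grip the tight black cap and turn it anticlockwise just until its lugs come free, about a fifth of a turn and no more than a quarter, before you lift it. Lift the cap straight off and finish while still holding it level and steady a few centimetres above the jar's mouth, with the jar left standing down in its socket and the other things on the bench left where they are.

Things in the scene. Friction and masses are not known exactly. Their poses are not given: they have to be found in the camera images.
- socket: wooden block screwed to the bench, 82 x 82 mm, 32 mm high, with a flat ear to either side; its square pocket is 66 mm wide with its floor 8 mm above the bench. The jar stands loose in it, is kept from turning by it (about 2 degrees of play) and can be lifted out. Origin: centre of the underside, z up.
- jar: square clear jar with red contents, 64 x 64 mm, 0.5 to 0.85 kg; shoulder 70 mm above its foot, round white neck 36 mm across up to 88 mm, the top of the grey plug in its mouth at 94.3 mm. Three tabs round the neck hold the cap's lugs down. Origin: centre of the foot, z up.
- cap: ribbed black twist-off cap with a white stripe on top, 56 mm across, 28 mm high, about 40 g. Origin: centre of its lower rim, z up. Screwed on, its rim is 72 mm above the jar's foot (2 mm above the shoulder) and its top 100 mm. Three lugs inside the rim hold it down (1.5 mm of play) until it has turned about 1 rad anticlockwise seen from above; between 1.1 and 1.7 rad it lifts straight off (the rim clears the plug after 23 mm). It takes about 0.35 N m to turn.
- cap_top (a point): centre of the cap's top face, 28 mm above its rim
- plug (a joint): turn (rad) of the grey plug in the jar's mouth, which the cap drives by a rib while it is on: 0 = cap tight, grows anticlockwise seen from above, cap free of the tabs from about 1.0, dead stop at 1.75. It lags the cap by up to 0.1 rad, is stiff and stays where it is left.
- lens (a joint): swing (rad) of the magnifier arm about its upright post: near 0 the lens hangs over the cap (lens underside about 45 mm above the cap), grows anticlockwise seen from above as the lens swings away from the robot to the back, up to 1.9. Stays where it is left; about 2 N at the peg moves it.
- lens_grip (a point): point on the axis of the magnifier's upright orange peg, where to grip or push it (15 mm across, top 12 mm above this point, arm 25 mm below it), 115 mm from the post's axis, 62 mm from the lens centre
- lens_hinge (a point): point on the axis of the magnifier's post, at the height of lens_grip; the post and arm end lower, only the peg rises higher
- lens_centre (a point): centre of the lens (black rim, 91 mm outside), 177 mm from the post's axis, 158 mm above the bench
- torch_grey: grey and black gas torch on a foot, 232 mm high, bystander at the left; origin: centre of the underside
- borax_cone: pale round tablet, 43 mm across, 15 mm high, bystander; origin: centre of the underside
- bangle_teal: open silver bangle with a teal stone, about 72 x 88 mm, bystander; origin: centre of the underside
- rough_stone_1: brown rough stone, about 25 mm, bystander; origin: centre of the underside
- mallet: mallet with a yellow-faced black head, about 300 mm long, bystander at the front right; origin: centre of the underside
Things that resemble listed ones, but are neither listed nor needed, are in the scene too. What is meant by the socket is not purple, and is the larger of those in its own colour.

How it is judged (in metres and radians):
On the way, in this order (a step that is already met when the one before it is completed fails the run):
1. the magnifier is swung clear of the jar, to the back (joint above 1.0 rad), the cap still screwed on (value of joint lens above 1 rad and value of joint plug below 0.5 rad), for 0.2 s.
2. the cap is turned loose (plug above 0.85 rad) while still down on the jar (rim less than 78 mm above the jar's foot) (value of joint plug above 0.85 rad and z of cap in the frame of jar below 0.078 m), for 0.2 s.
At the end, for the whole second after the job is handed in: Fingers hold the cap still and level (0.25 rad), rim 97-165 mm above the jar's foot, within 25 mm of its axis, not touching the jar; plug turned 0.85-1.68 rad; magnifier beyond 1.0 rad; jar down in its socket (4 mm in height, 8 mm sideways, 0.06 rad) (z of cap in the frame of jar between 0.097 and 0.165 m and horizontal distance between cap and jar below 0.025 m and angle between cap's own z axis and vertical below 0.25 rad and linear speed of cap below 0.03 m/s and contact force between the fingers and cap above 1 N and contact force between cap and jar below 0.05 N and value of joint plug between 0.85 and 1.68 rad and value of joint lens above 1 rad and z of jar in the frame of socket below 0.012 m and horizontal distance between jar and socket below 0.008 m and angle between jar's own z axis and vertical below 0.06 rad); the arm keeps its last pose, push and grip.
It fails at once if the jar is lifted out of its socket or tipped (z of jar in the frame of socket above 0.023 m or angle between jar's own z axis and vertical above 0.2 rad).
It fails at once if a bystander is pushed away (more than 30 mm) (distance of any of torch_grey, borax_cone, bangle_teal, rough_stone_1, mallet from where it was at the start of the episode above 0.03 m).
It also fails if it takes over 51 s, if anything falls off the work surface, if the arm or the gripper's body presses on something with over 40 N, if the wrist force passes 120 N, or if a joint passes its speed limit or range.

## Working session

There is one attempt and no reset: what is moved stays moved. The work goes in short steps, Python scripts to look and compute and a tool call to move; the robot and the scene stay as the last step left them, time stands still between calls to the robot, and variables do not carry over. Pictures are saved under pics/ and viewed, about 8 in all and at most 12, crops included, and the job is handed in when it is done.

Besides the shell and the picture viewer there is one more tool, called after ">>>" as a command line: name --argument value ..., lists and objects as JSON in quotes. send_rows: Moves the arm, as the interface text tells. Its arguments: {"type":"object","properties":{"increments":{"type":"array","items":{"type":"array"}},"newtons":{"type":"number"}},"required":["increments"]}

```bash
mkdir -p pics; ls
python3 - <<'E'
from cell import *
import cv2,numpy as np
print(get_obs())
for n in("scene","top","wrist"):
    print(n,camera_info(n))
for n in("scene","top"):
    p,d=grab_frame(n); np.savez(f"{n}0.npz",p=p,d=d); cv2.imwrite(f"pics/{n}0.png",p[:,:,::-1])
E
```

```text
pics
{'t': 0.0, 'q': array([-1.18756171,  0.33286724, -0.06468657,  1.46096033,  0.02160136,
        1.3498797 , -0.08849206]), 'joint_velocities': array([-2.71490304e-05, -3.22124569e-04, -6.49071939e-04, -3.17813026e-04,
       -1.29197429e-03, -3.52182048e-04, -4.55762313e-04]), 'tau': array([ 5.11247581e-04, -6.23234439e+01,  2.55305367e-02, -3.89919055e+01,
       -6.12197863e-02,  3.91158764e-02,  1.22303209e-04]), 'tool_pos': array([246.60061913, 573.86959677, 221.74771886]), 'orientation': array([3.14152099e+00, 1.41735182e-03, 1.16497859e+00]), 'wrist_force': array([0.04218541, 0.23430812, 0.20673711]), 'ft_torque': array([-0.05439462, -0.00327424,  0.03091799]), 'grip_width': 1.0015585456709633}
scene {'intrinsics': array([[550.67179165,   0.        , 314.30872693],
       [  0.        , 550.67179165, 237.71891701],
       [  0.        ,   0.        ,   1.        ]]), 'pose': array([[ 4.88557331e-01,  4.00024276e-01, -7.75430405e-01,
        -4.59223260e+02],
       [-8.72274466e-01,  2.02337447e-01, -4.45193007e-01,
        -5.51875404e+02],
       [-2.11894016e-02,  8.938
[... 496 characters left out ...]
    [ 2.62898904e-03,  3.08434153e-02,  9.99520771e-01,
         1.37187771e+03],
       [ 0.00000000e+00,  0.00000000e+00,  0.00000000e+00,
         1.00000000e+00]])}
wrist {'intrinsics': array([[403.33379777,   0.        , 321.39157736],
       [  0.        , 403.33379777, 233.27943111],
       [  0.        ,   0.        ,   1.        ]]), 'T_tool_cam': array([[ 9.99999945e-01, -3.28240919e-04,  3.90960936e-05,
        -1.44380702e-01],
       [-3.02268564e-04, -9.55867660e-01, -2.93797423e-01,
        -7.97941900e+01],
       [ 1.33807027e-04,  2.93797395e-01, -9.55867707e-01,
        -1.62602355e+02],
       [ 0.00000000e+00,  0.00000000e+00,  0.00000000e+00,
         1.00000000e+00]])}
```

View pics/scene0.png

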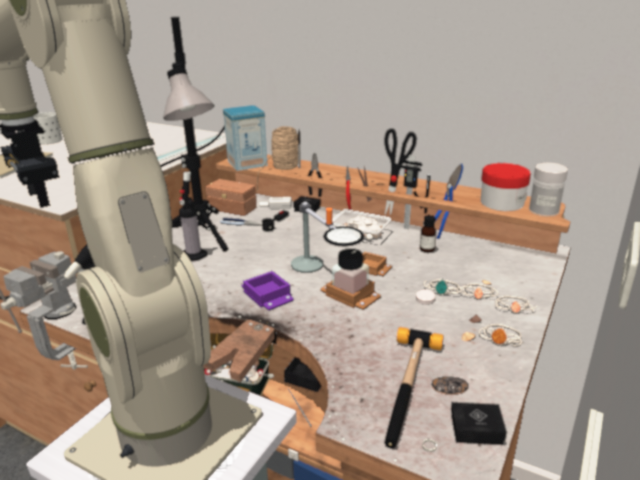

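View pics/top0.png

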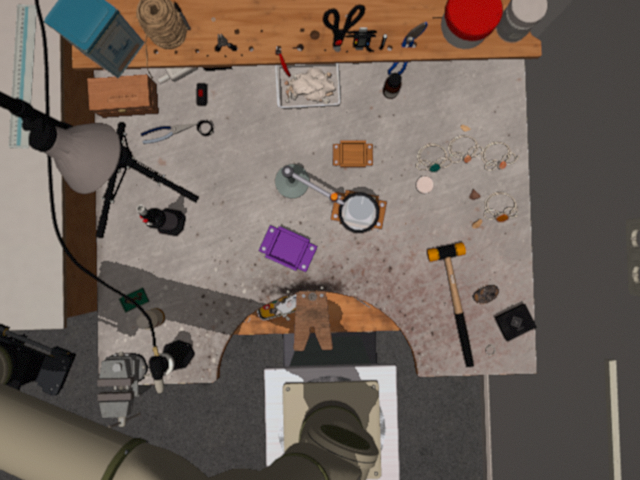

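```bash
cat > h.py <<'E'
import numpy as np,cv2
from cell import camera_info
def pts(n,d,T=None):
    c=camera_info(n);K=c["intrinsics"];T=c["pose"] if T is None else T
    v,u=np.mgrid[:480,:640]
    P=np.stack([(u-K[0,2])/K[0,0]*d,-(v-K[1,2])/K[1,1]*d,-d],-1)
    return P@T[:3,:3].T+T[:3,3]
def ray(n,u,v,z,T=None):
    c=camera_info(n);K=c["intrinsics"];T=c["pose"] if T is None else T
    r=T[:3,:3]@np.array([(u-K[0,2])/K[0,0],-(v-K[1,2])/K[1,1],-1]);o=T[:3,3]
    return o+r*(z-o[2])/r[2]
E
python3 - <<'E'
from h import *
t=np.load("top0.npz");s=np.load("scene0.npz")
a=cv2.resize(t['p'][130:280,240:420],None,fx=4,fy=4,interpolation=2)[:,:,::-1]
cv2.imwrite("pics/tc.png",a)
b=cv2.resize(s['p'][185:320,230:410],None,fx=4.4,fy=4.4,interpolation=2)[:,:,::-1]
cv2.imwrite("pics/sc.png",b)
for n,f,box in(("top",t,(slice(160,260),slice(260,420))),("scene",s,(slice(180,320),slice(280,410)))):
    p=f['p'];P=pts(n,f['d']);hsv=cv2.cvtColor(p,cv2.COLOR_RGB2HSV)
    m=np.zeros(p.shape[:2],bool);m[box]=1
    for nm,k in(("orange",(hsv[...,0]>5)&(hsv[...,0]<16)&(hsv[...,1]>190)&(hsv[...,2]>150)),("black",hsv[...,2]<45)):
        k=(k&m).astype(np.uint8);nn,l,st,ce=cv2.connectedComponentsWithStats(k)
        for i in range(1,nn):
            if st[i,4]>8: print(n,nm,st[i],ce[i],np.median(P[l==i],0),P[l==i][:,2].min(),P[l==i][:,2].max())
    q=P[m&(f['d']>0)]
    for z0,z1 in((90,115),(115,145),(145,175),(175,200),(200,230)):
        r=q[(q[:,2]>z0)&(q[:,2]<z1)]
        if len(r): print(n,z0,len(r),r.mean(0),r.min(0),r.max(0))
E
```

```text
top orange [331 193   6   7  21] [333.76190476 195.66666667] [542.70785698 -19.97129408 201.05089372] 8.173083222830428 205.4391854784517
top black [339 192  40  40 215] [359.49767442 209.73488372] [516.57027553 -76.52731931 162.87073196] 1.1357310885784955 169.48298274349213
top 90 8 [593.77238316  77.97431202 105.48749086] [592.82068458  74.2398713   96.01615725] [595.85740777  81.90597293 114.57240408]
top 145 1712 [521.63679638 -48.4461188  161.81107211] [ 463.77943179 -116.5177258   152.58782556] [611.85966153  91.89621947 174.88268983]
top 175 23 [544.20448934  -8.99439443 193.24988742] [533.4679598  -24.15819933 175.12181352] [604.12682615  82.63850468 199.91145825]
top 200 25 [540.17053734 -18.68707255 202.14951601] [534.60722923 -23.98684108 200.00176268] [547.30377545 -13.42366291 205.68959693]
scene orange [328 210   2  13  24] [328.54166667 216.        ] [534.7802384  -19.62154696 183.21768884] 168.44826544282898 196.80474348216438
scene black [405 182   5   4  16] [407.  183.5] [870.59554899 -79.77065392 155.09179491] 150.22857635900664 160.7321798165617
scene black [295
[... 512 characters left out ...]
93.766603257711
scene 90 858 [678.38204852   6.09341939 105.92466149] [ 494.27280097 -107.78836554   90.05039773] [925.61907035 316.01087297 114.94958053]
scene 115 1267 [858.8330536   38.96851403 124.32542756] [589.78932343 -96.96750554 115.00942825] [971.36224112 265.2362364  144.93495701]
scene 145 992 [547.94555239 -44.48512746 159.80491534] [ 461.02766542 -115.48471813  145.01682068] [885.2185111  90.8934599 174.9533095]
scene 175 75 [536.16531405 -19.88999793 188.20621438] [530.0630636  -27.05289209 175.41995102] [546.2903825  -11.52722449 199.613826  ]
scene 200 5 [536.02533797 -17.52885321 200.23243929] [533.16637449 -20.63881037 200.10998161] [541.08097904 -12.12686729 200.39725396]
```

View pics/tc.png

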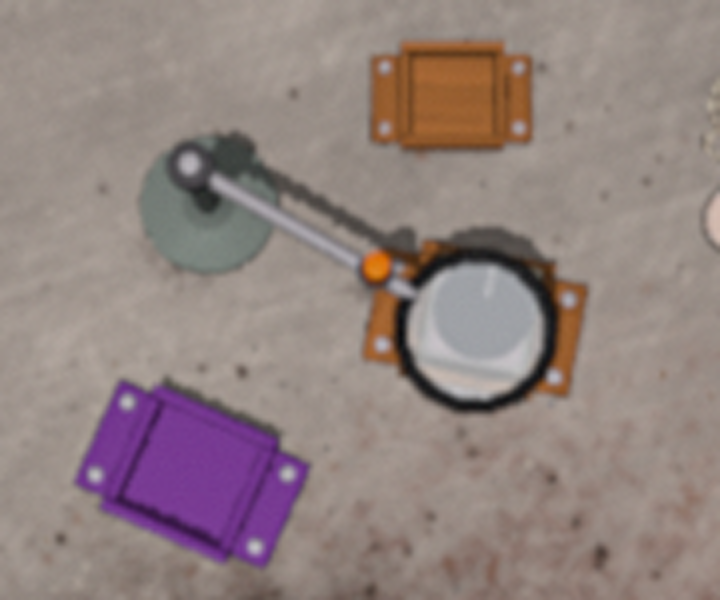

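View pics/sc.png

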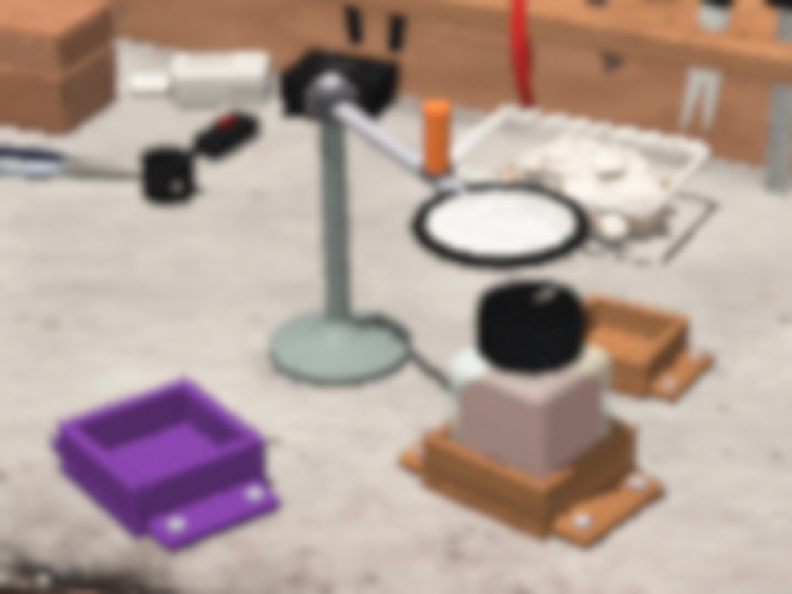

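Run:
```python
from h import *
s=np.load("scene0.npz");t=np.load("top0.npz")
print("peg top",ray("top",333.8,195.9,200), "scene base/top",ray("scene",328.5,209.5,200))
print("hinge",ray("top",287.6,170.7,176),ray("scene",230+330/4.4,185+85/4.4,176))
print("lens",ray("top",359.3,212.0,160),ray("scene",230+502/4.4,185+224/4.4,160))
P=pts("scene",s['d']);h=cv2.cvtColor(s['p'],cv2.COLOR_RGB2HSV)
m=np.zeros((480,640),bool);m[245:275,335:366]=1;m&=(h[...,2]<60)
q=P[m&(s['d']>0)]
for z0,z1 in((84,90),(90,96),(96,102),(102,106),(106,109),(109,112),(112,116)):
    r=q[(q[:,2]>z0)&(q[:,2]<z1)];
    if len(r): print(z0,len(r),r.mean(0).round(1),r.min(0).round(1),r.max(0).round(1))
print("cap top ray (ellipse centre)",ray("scene",230+530/4.4,185+303/4.4,108))
for u in(478,583): print(ray("scene",230+u/4.4,185+310/4.4,104))
print("socket holes top", [ray("top",240+u/4,130+v/4,10)[:2].round(1) for u,v in((569,300),(555,376),(381,344))])
# torch
T=pts("top",t['d']);m=np.zeros((480,640),bool);m[195:245,130:190]=1
r=T[m&(T[...,2]>60)&(T[...,2]<260)];print("torch",r.min(0),r.max(0))
```

```text
peg top [541.25500177 -19.4065553  200.        ] scene base/top [532.57024392 -20.62278641 200.        ]
hinge [600.20829557  77.13177641 176.        ] [582.91955244  69.92070799 176.        ]
lens [509.24951659 -73.93750798 160.        ] [502.01301071 -74.72980195 160.        ]
84 42 [502.6 -88.   87.3] [ 494.5 -106.3   84.2] [518.5 -61.8  90. ]
90 56 [504.7 -90.1  92.9] [ 494.3 -107.3   90.1] [528.7 -60.4  96. ]
96 55 [504.9 -88.5  99. ] [ 494.3 -107.6   96. ] [530.2 -61.7 101.9]
102 62 [510.5 -84.5 104.5] [ 494.8 -107.5  102.1] [544.1 -56.3 105.9]
106 142 [517.6 -82.8 107.5] [ 496.2 -107.8  106. ] [542.  -58.4 109. ]
109 12 [511.9 -81.7 109.6] [ 498.5 -103.2  109. ] [535.4 -60.1 110.2]
cap top ray (ellipse centre) [521.32622222 -81.16844142 108.        ]
[509.24561887 -57.66676125 104.        ]
[ 533.48573964 -105.21252733  104.        ]
socket holes top [array([ 536.1, -138.8]), array([ 490.3, -129. ]), array([512.5, -24.3])]
torch [487.91386669 353.25860161  60.44607225] [532.72833962 400.08661725 235.10388768]
```

>>> send_rows --increments '[[[0,0,0],[0,0,-4],8.7],[[0,0,0],[0,0,-4],8.7],[[0,0,8.34],[0,0,0],8.7],[[0,0,8.34],[0,0,0],8.7],[[0,0,8.34],[0,0,0],8.7],[[0,0,8.34],[0,0,0],8.7],[[0,0,8.34],[0,0,0],6],[[0,0,8.34],[0,0,0],6],[[0,0,8.34],[0,0,0],6],[[0,0,8.34],[0,0,0],6],[[0,0,0],[0,0,0],6]]'

```text
t: 1.2
tool_pos: [246.6, 574.1, 302.1]
orientation: [3.141, 0.0, -0.002]
wrist_force: [0.7, 0.2, 0.1]
grip_width: 0.704
```

>>> send_rows --increments '[[[0,0,0],[2,4.2,0],6],[[0,0,0],[2,4.2,0],6],[[0,0,0],[2,4.2,0],6],[[0,0,0],[2,4.2,0],6],[[0,0,0],[2,4.2,0],6],[[0,0,0],[2,4.2,0],6],[[0,0,0],[2,4.2,0],6],[[0,0,0],[2,4.2,0],6],[[0,0,0],[2,4.2,0],6],[[0,0,0],[2,4.2,0],6],[[0,0,0],[2,4.2,0],6],[[0,0,0],[2,4.2,0],6]]'

```text
t: 2.4
tool_pos: [487.3, 68.5, 302.7]
orientation: [-3.141, -0.0, 0.006]
wrist_force: [2.1, 0.4, 0.7]
grip_width: 0.69
```

>>> send_rows --increments '[[[0,0,0],[2,3.5,0],6],[[0,0,0],[2,3,0],6],[[0,0,0],[1,2,0],6],[[0,0,0],[0.2,0.5,0],6],[[0,0,0],[0,0,0],6],[[0,0,0],[0,0,0],6]]'

```text
t: 3.0
tool_pos: [538.7, -18.3, 302.4]
orientation: [-3.141, 0.0, 0.004]
wrist_force: [0.3, -0.1, 0.2]
grip_width: 0.69
```

```bash
cat >> h.py <<'E'
from scipy.spatial.transform import Rotation as R
from cell import get_obs,grab_frame
def wrist():
    o=get_obs();T=np.eye(4);T[:3,:3]=R.from_euler("xyz",o["orientation"]).as_matrix();T[:3,3]=o["tool_pos"]
    p,d=grab_frame("wrist");return p,d,T@camera_info("wrist")["T_tool_cam"]
E
python3 - <<'E'
from h import *
p,d,T=wrist();np.savez("w1.npz",p=p,d=d,T=T);cv2.imwrite("pics/w1.png",p[:,:,::-1])
P=pts("wrist",d,T);h=cv2.cvtColor(p,cv2.COLOR_RGB2HSV)
k=((h[...,0]>3)&(h[...,0]<18)&(h[...,1]>180)&(h[...,2]>120)).astype(np.uint8)
n,l,st,ce=cv2.connectedComponentsWithStats(k)
for i in range(1,n):
    if st[i,4]>40: q=P[l==i];print(st[i],ce[i],np.median(q,0),q.min(0),q.max(0))
E
```

```text
[288 178  42  22 407] [306.16707617 187.83292383] [521.00727538 -22.58218207   9.34292162] [501.32804464 -36.58590513   6.23284724] [548.47307636 -12.27771807  11.64581069]
[403 204  14  53 299] [408.72575251 227.66220736] [638.71116454 -67.89562323  24.06908522] [ 539.2456604  -100.25932064    4.41361838] [650.61572676  61.77213879 465.053764  ]
[452 206   9  51 141] [455.83687943 230.78014184] [692.91304097 -68.38070367  25.50506712] [690.50325792 -99.84068009  23.76548136] [695.29365114 -40.3246504   27.87259332]
[317 211  20  31 527] [326.23719165 226.27514231] [542.86307619 -14.97769164 199.69638619] [536.38880447 -25.10186126 165.7312501 ] [549.99430783  61.77213879 465.053764  ]
[432 210  16  38 331] [438.45619335 228.37462236] [678.41001247 -70.94240904   6.88032032] [539.2456604  -95.20816769   3.9178108 ] [686.46225464  61.77213879 465.053764  ]
[413 220  12  27 106] [419.22641509 234.04716981] [656.55613726 -79.12141659   6.87195383] [539.2456604  -94.56536738   4.40606182] [660.65196662  61.77213879 465.053764  ]
```

View pics/w1.png

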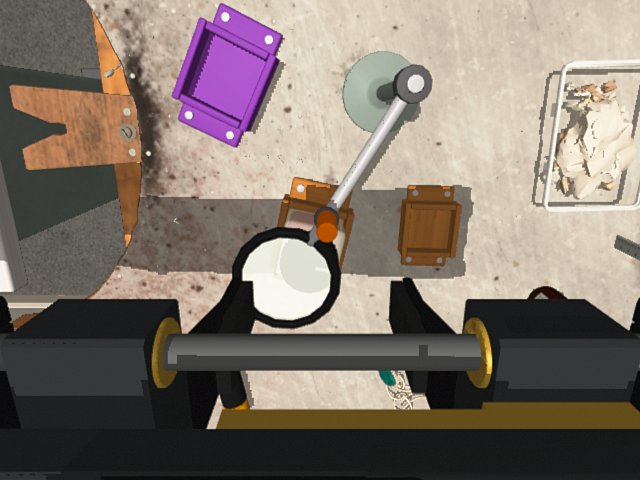

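Run:
```python
from h import *
w=np.load("w1.npz");T=w['T']
h=cv2.cvtColor(w['p'],cv2.COLOR_RGB2HSV);P=pts("wrist",w['d'],T)
m=np.zeros((480,640),bool);m[205:245,312:342]=1
m&=(h[...,0]<18)&(h[...,1]>180)&(P[...,2]>197)&(P[...,2]<206)
v,u=np.nonzero(m);print(u.min(),u.max(),v.min(),v.max(),P[m].mean(0),P[m].min(0),P[m].max(0))
H=ray("wrist",413,84,176,T);L=ray("wrist",287,277,160,T);print(H,L)
m=np.zeros((480,640),bool);m[68:102,395:432]=1;q=P[m&(P[...,2]>150)&(P[...,2]<190)];print(q.mean(0),np.percentile(q,[2,50,98],0))
```

```text
317 336 221 241 [543.04350739 -17.84896106 200.2905824 ] [536.62713155 -25.10186126 197.12587255] [549.70047299 -11.20722318 202.7231792 ]
[600.98595313  78.59890802 176.        ] [511.74980714 -69.15619339 160.        ]
[602.03232415  78.60741747 168.83552865] [[591.43303862  67.96225361 160.60989507]
 [601.67833231  78.49583657 168.6779749 ]
 [614.32485989  89.23806382 173.48274573]]
```

>>> send_rows --increments '[[[0,0,0],[0.4,0,3],6],[[0,0,0],[0,0,3],6],[[0,0,0],[0,0,3],6],[[0,0,0],[0,0,2],6],[[0,0,0],[0,0,1],4],[[0,0,0],[0,0,0],3],[[0,0,0],[0,0,0],2.2],[[0,0,0],[0,0,0],2.2],[[0,0,0],[0,0,0],2.2],[[0,0,0],[0,0,0],2.2]]'

```text
t: 4.05
tool_pos: [543.3, -19.6, 183.1]
orientation: [-3.141, -0.001, 0.001]
wrist_force: [0.3, 0.1, -0.4]
grip_width: 0.278
```

Run:
```python
import numpy as np
H=np.array([602.5,79.5]);p=np.array([543,-18.5]);r=p-H
pr=p
for k in range(1,23):
    a=k*0.0625;c,s=np.cos(a),np.sin(a)
    n=H+[c*r[0]-s*r[1],s*r[0]+c*r[1]]
    print(round(a,3),n.round(1),"tool cm",((n-pr)/10*[1,-1]).round(2));pr=n
```

```text
0.062 [549.2 -22. ] tool cm [0.62 0.35]
0.125 [555.7 -25.2] tool cm [0.64 0.31]
0.188 [562.3 -27.9] tool cm [0.66 0.27]
0.25 [569.1 -30.2] tool cm [0.68 0.23]
0.312 [576. -32.] tool cm [0.69 0.19]
0.375 [583.  -33.5] tool cm [0.7  0.14]
0.438 [590.1 -34.5] tool cm [0.71 0.1 ]
0.5 [597.3 -35. ] tool cm [0.71 0.06]
0.562 [604.4 -35.1] tool cm [0.72 0.01]
0.625 [611.6 -34.8] tool cm [ 0.72 -0.03]
0.688 [618.7 -34. ] tool cm [ 0.71 -0.08]
0.75 [625.8 -32.8] tool cm [ 0.71 -0.12]
0.812 [632.7 -31.1] tool cm [ 0.7  -0.17]
0.875 [639.6 -29. ] tool cm [ 0.68 -0.21]
0.938 [646.3 -26.5] tool cm [ 0.67 -0.25]
1.0 [652.8 -23.5] tool cm [ 0.65 -0.29]
1.062 [659.2 -20.2] tool cm [ 0.63 -0.33]
1.125 [665.3 -16.4] tool cm [ 0.61 -0.37]
1.188 [671.1 -12.3] tool cm [ 0.59 -0.41]
1.25 [676.7  -7.9] tool cm [ 0.56 -0.45]
1.312 [682.1  -3.1] tool cm [ 0.53 -0.48]
1.375 [687.1   2.1] tool cm [ 0.5  -0.51]
```

>>> send_rows --increments '[[[0,0,0],[0.62,0.3,0],2.2],[[0,0,0],[0.64,0.31,0],2.2],[[0,0,0],[0.66,0.27,0],2.2],[[0,0,0],[0.68,0.23,0],2.2],[[0,0,0],[0.69,0.19,0],2.2],[[0,0,0],[0.7,0.14,0],2.2],[[0,0,0],[0.71,0.1,0],2.2],[[0,0,0],[0.71,0.06,0],2.2]]'

```text
t: 4.85
tool_pos: [597.8, -35.5, 182.5]
orientation: [-3.142, -0.0, 0.001]
wrist_force: [-3.1, -2.3, 0.9]
grip_width: 0.253
```

Force of 3–4 N fits the peg being pushed. Continuing.

>>> send_rows --increments '[[[0,0,0],[0.72,0.01,0],2.2],[[0,0,0],[0.72,-0.03,0],2.2],[[0,0,0],[0.71,-0.08,0],2.2],[[0,0,0],[0.71,-0.12,0],2.2],[[0,0,0],[0.7,-0.17,0],2.2],[[0,0,0],[0.68,-0.21,0],2.2],[[0,0,0],[0.67,-0.25,0],2.2],[[0,0,0],[0.65,-0.29,0],2.2]]'

```text
t: 5.65
tool_pos: [653.3, -23.8, 182.5]
orientation: [-3.142, 0.0, 0.001]
wrist_force: [-1.2, -1.0, 0.7]
grip_width: 0.253
```

>>> send_rows --increments '[[[0,0,0],[0.63,-0.33,0],2.2],[[0,0,0],[0.61,-0.37,0],2.2],[[0,0,0],[0.59,-0.41,0],2.2],[[0,0,0],[0.56,-0.45,0],2.2],[[0,0,0],[0.53,-0.48,0],2.2],[[0,0,0],[0.5,-0.51,0],2.2],[[0,0,0],[0,0,0],2.2],[[0,0,0],[0,0,0],2.2]]'

```text
t: 6.45
tool_pos: [687.1, 1.8, 182.5]
orientation: [-3.141, -0.0, 0.001]
wrist_force: [0.4, -0.8, 0.2]
grip_width: 0.249
```

>>> send_rows --increments '[[[0,0,0],[0,0,0],4],[[0,0,0],[0,0,0],4],[[0,0,0],[0,0,-3],5],[[0,0,0],[0,0,-4],8.7],[[0,0,0],[0,0,-4],8.7],[[0,0,0],[-4,2,0],8.7],[[0,0,0],[-4,2,0],8.7],[[0,0,0],[-4,2,0],8.7],[[0,0,0],[-3,1.3,0],8.7],[[0,0,0],[-1.8,1,0],8.7],[[0,0,0],[0,0,0],8.7],[[0,0,0],[0,0,0],8.7]]'

```text
t: 7.65
tool_pos: [519.1, -81.4, 293.0]
orientation: [-3.14, -0.001, 0.001]
wrist_force: [0.8, 0.3, 0.3]
grip_width: 0.997
```

Run:
```python
from h import *
p,d,T=wrist();np.savez("w2.npz",p=p,d=d,T=T);cv2.imwrite("pics/w2.png",p[:,:,::-1])
P=pts("wrist",d,T)
m=(P[...,2]>100)&(P[...,2]<115)&(abs(P[...,0]-519)<60)&(abs(P[...,1]+81)<60)&(d>0)
q=P[m].astype(np.float32);print(len(q),np.median(q,0))
c=cv2.minEnclosingCircle(q[:,:2].copy());print("circ",c)
n,l,st,ce=cv2.connectedComponentsWithStats(m.astype(np.uint8));i=1+st[1:,4].argmax();print(st[i],ce[i],ray("wrist",*ce[i],108,T))
q=P[l==i].astype(np.float32);print(cv2.minEnclosingCircle(q[:,:2].copy()),np.percentile(q,[1,50,99],0))
m=(P[...,2]>70)&(P[...,2]<85)&(abs(P[...,0]-519)<60)&(abs(P[...,1]+81)<60)
q=P[m].astype(np.float32);print("shoulder",len(q),len(q)and cv2.minAreaRect(q[:,:2].copy()))
m=(P[...,2]>25)&(P[...,2]<38)&(abs(P[...,0]-519)<80)&(abs(P[...,1]+81)<80)
q=P[m].astype(np.float32);print("socket",len(q),len(q)and cv2.minAreaRect(q[:,:2].copy()))
m=(P[...,2]>180)&(P[...,2]<210)&(P[...,0]>600)&(d>0);print("peg",m.sum(),P[m].mean(0) if m.any() else 0)
```

```text
3150 [527.88367 -78.78323 108.5114 ]
circ ((527.58056640625, -80.25672149658203), 28.724748611450195)
[ 298  171   64   63 3150] [329.55460317 202.24698413] [527.66044856 -79.03113897 108.        ]
((527.58056640625, -80.25672149658203), 28.724748611450195) [[ 501.60126343 -105.98970795  102.61228554]
 [ 527.88369751  -78.78323746  108.51139832]
 [ 553.75920959  -53.29239159  110.20499458]]
shoulder 1130 ((527.8416137695312, -80.47860717773438), (64.07353973388672, 64.02655029296875), 77.79243469238281)
socket 1461 ((527.9127807617188, -80.36470031738281), (81.86116027832031, 82.1374282836914), 77.91763305664062)
peg 904 [682.4424522   -1.23674367 195.30838549]
```

View pics/w2.png

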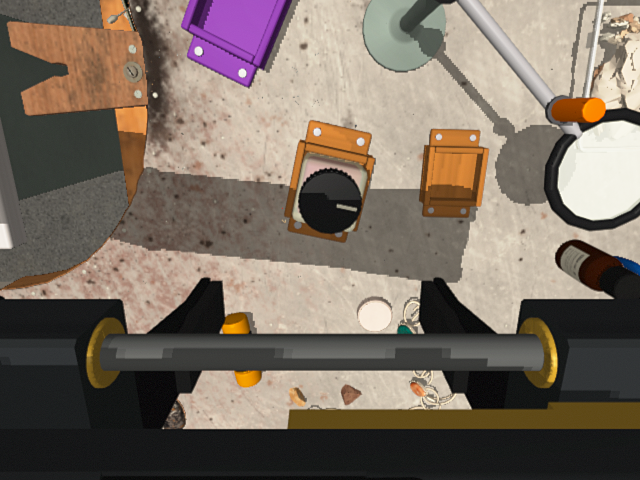

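>>> send_rows --increments '[[[0,0,0],[0.87,-0.1,3],8.7],[[0,0,0],[0,0,4],8.7],[[0,0,0],[0,0,4],8.7],[[0,0,0],[0,0,4],8.7],[[0,0,0],[0,0,3],8.7],[[0,0,0],[0,0,2],8.7],[[0,0,0],[0,0,0.8],8.7],[[0,0,0],[0,0,0],8.7],[[0,0,0],[0,0,0],8.7]]'

```text
t: 8.6
tool_pos: [528.5, -80.7, 85.3]
orientation: [3.141, -0.001, 0.001]
wrist_force: [-0.2, 0.0, 0.5]
grip_width: 0.999
```

>>> send_rows --increments '[[[0,0,0],[0,0,0],7],[[0,0,0],[0,0,0],6],[[0,0,0],[0,0,0],5],[[0,0,0],[0,0,0],4],[[0,0,0],[0,0,0],4],[[0,0,0],[0,0,0],4],[[0,0,0],[0,0,0],4],[[0,0,0],[0,0,0],4]]' --newtons 40

```text
t: 9.4
tool_pos: [527.7, -80.6, 84.7]
orientation: [-3.141, -0.0, 0.001]
wrist_force: [-1.1, 0.5, 3.5]
grip_width: 0.637
```

>>> send_rows --increments '[[[0,0,-4],[0,0,0],4],[[0,0,-4],[0,0,0],4],[[0,0,-4],[0,0,0],4],[[0,0,-4],[0,0,0],4],[[0,0,-4],[0,0,0],4],[[0,0,-4],[0,0,0],4],[[0,0,0],[0,0,0],4]]'

```text
t: 10.1
tool_pos: [528.1, -80.5, 84.7]
orientation: [-3.142, -0.001, 0.42]
wrist_force: [2.2, 1.9, 1.6]
grip_width: 0.643
```

Run:
```python
from h import *
o=get_obs();print(o["q"].round(3),o["ft_torque"],o["wrist_force"])
p,d,T=wrist();cv2.imwrite("pics/w3.png",p[:,:,::-1])
```

```text
[-0.464  0.288  0.611  1.89  -0.193  1.021  0.649] [ 0.18901362 -0.40858214 -0.26356179] [2.17676343 1.92712208 1.61858394]
```

View pics/w3.png

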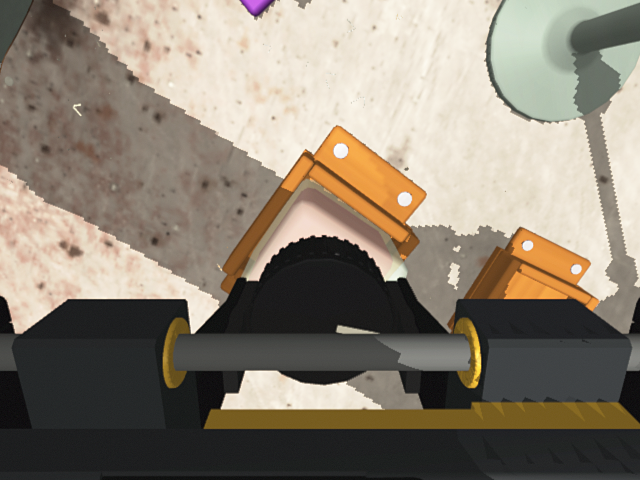

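>>> send_rows --increments '[[[0,0,-4],[0,0,0],4],[[0,0,-4],[0,0,0],4],[[0,0,-4],[0,0,0],4],[[0,0,-4],[0,0,0],4],[[0,0,-4],[0,0,0],4],[[0,0,-4],[0,0,0],4],[[0,0,-4],[0,0,0],4],[[0,0,-4],[0,0,0],4],[[0,0,-4],[0,0,0],4],[[0,0,-4],[0,0,0],4]]'

```text
t: 11.15
tool_pos: [528.2, -79.6, 84.7]
orientation: [3.141, -0.002, 1.119]
wrist_force: [2.3, 4.5, 2.1]
grip_width: 0.636
```

>>> send_rows --increments '[[[0,0,-4],[0,0,0],4],[[0,0,-4],[0,0,0],4],[[0,0,-4],[0,0,0],4],[[0,0,0],[0,0,0],4],[[0,0,0],[0,0,0],4],[[0,0,0],[0,0,0],4]]'

```text
t: 11.75
tool_pos: [528.1, -79.4, 84.7]
orientation: [3.141, -0.002, 1.325]
wrist_force: [0.6, 4.6, 2.7]
grip_width: 0.639
```

Run:
```python
from h import *
o=get_obs();print(o["q"].round(3),o["ft_torque"],o["wrist_force"])
p,d,T=wrist();cv2.imwrite("pics/w4.png",p[160:420,160:480,::-1])
```

```text
[-0.345  0.27   0.469  1.884 -0.144  1.019  1.51 ] [ 1.08428401 -0.10976799 -0.2705244 ] [0.57405314 4.57042096 2.67041328]
```

View pics/w4.png

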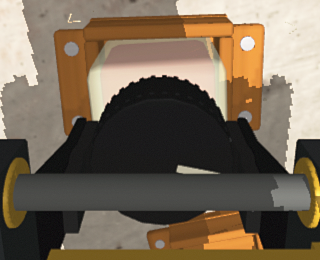

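>>> send_rows --increments '[[[0,0,0],[0,0,-0.3],4],[[0,0,0],[0,0,-0.3],4],[[0,0,0],[0,0,-0.4],4],[[0,0,0],[0,0,0],4]]'

```text
t: 12.2
tool_pos: [527.9, -81.2, 95.2]
orientation: [3.141, 0.0, 1.326]
wrist_force: [-0.0, 0.4, -1.1]
grip_width: 0.636
```

Light (about 1 N down): the cap is free. Lift on to a rim 50 mm higher than seated.

>>> send_rows --increments '[[[0,0,0],[0,0,-0.5],4],[[0,0,0],[0,0,-0.5],4],[[0,0,0],[0,0,-0.5],4],[[0,0,0],[0,0,-0.5],4],[[0,0,0],[0,0,-0.8],4],[[0,0,0],[0,0,-0.8],4],[[0,0,0],[0,0,-0.6],4],[[0,0,0],[0,0,-0.3],4],[[0,0,0],[0,0,0],4],[[0,0,0],[0,0,0],4],[[0,0,0],[0,0,0],4],[[0,0,0],[0,0,0],4]]'

```text
t: 13.4
tool_pos: [527.5, -80.7, 139.2]
orientation: [-3.141, 0.0, 1.327]
wrist_force: [-1.1, -0.2, -0.2]
grip_width: 0.638
```

Run:
```python
from h import *
p,d=grab_frame("scene");P=pts("scene",d)
h=cv2.cvtColor(p,cv2.COLOR_RGB2HSV)
cv2.imwrite("pics/s5.png",cv2.resize(p[170:320,240:460],None,fx=3.5,fy=3.5,interpolation=2)[:,:,::-1])
p,d,T=wrist();W=pts("wrist",d,T)
m=(W[...,2]>25)&(W[...,2]<38)&(np.hypot(W[...,0]-528,W[...,1]+80)<65);print("socket top z",np.median(W[m],0))
m=(W[...,2]>65)&(W[...,2]<90)&(np.hypot(W[...,0]-528,W[...,1]+80)<50);print("shoulder",m.sum(),np.percentile(W[m],[5,50,95],0))
m=(W[...,2]>120)&(W[...,2]<175)&(np.hypot(W[...,0]-528,W[...,1]+80)<26);print("cap top",m.sum(),np.percentile(W[m],[5,50,95],0))
```

```text
socket top z [495.28649047 -69.73072392  32.23398661]
shoulder 4809 [[ 494.80778632 -105.43305679   71.42983899]
 [ 506.95045212  -74.34785467   77.904963  ]
 [ 526.7213555   -49.09415465   83.00084581]]
cap top 8354 [[505.5466305  -99.12920371 162.15550766]
 [519.98789371 -78.33310889 163.09644968]
 [549.17407203 -57.98165168 164.04959426]]
```

View pics/s5.png

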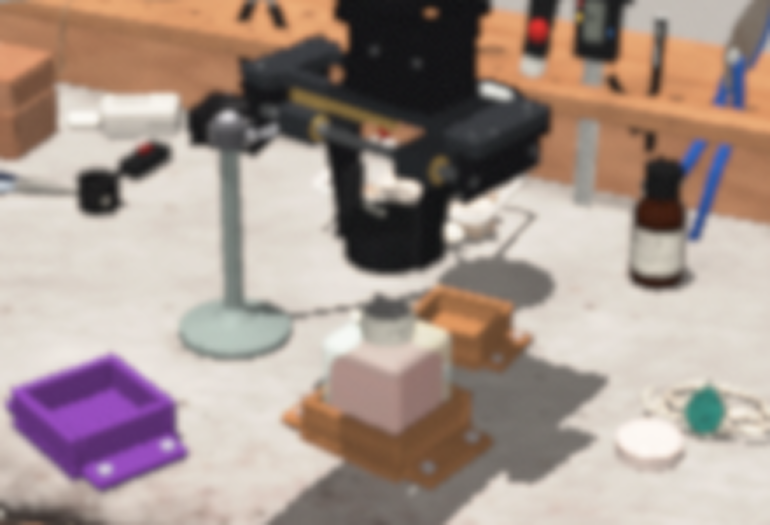

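```bash
python3 -c "
from cell import *
print(finish_job())"
```

```text
the job is handed in; nothing more can be done
None
```

I handed the job in at about 13.5 s with the cap off and held above the jar; `finish_job` gives no verdict, so success isn't confirmed.

- **Magnifier:** I swung it back by its peg. The wrist camera then showed the peg at about (682, -1) mm, which puts the joint at about 1.3 rad.
- **Cap:** I gripped it at 40 N and turned it 1.32 rad (76°) anticlockwise. The white stripe stayed in the same place in the gripper, so the cap did not slip. It then lifted off straight with only about 1 N of pull.

In the last checks:

- The cap was level, and its top was at about 163 mm, so the rim was about 127 mm above the jar's foot.
- The gripper was within about 1 mm of the jar's axis.
- The jar's shoulder was at 78 mm, so the jar was still fully down in its socket.
- In the part of the final scene view I looked at, the bystanders (tablet, bangle) showed no sign of having been moved. I did not measure them or check the torch, mallet and stone.

No check failed. The first scene and top views put the cap and peg up to about 9 mm off, so I took the working positions from the closer wrist views. The plug's angle could not be seen directly; I inferred it from the cap's turn.

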